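Check the willow-stain colour standard in the light path

TASK

Load the colour checker with the green glass filter: handle it by its two narrow upright side edges only, never by its coloured faces, stand it fully down and centred in the black slot in front of the lamp, and let go. Then take the amber glass colour standard by its two frosted sides only, never by its clear windows, and finish while holding it still in the light path above the brass line: upright, level and in line with the two lenses, one clear window facing the lamp and the other the sensor, touching nothing but your fingers. Leave everything else where it stands.

Things in the scene. Friction and masses are not known exactly. Their poses are not given: they have to be found in the camera images.
- checker: Colour checker, fixed. Grey base 110 (x) x 310 (y) x 18 mm; origin at centre of underside, y along the beam, z up. White lamp head at y = 90 to 150 mm, black sensor head at y = -90 to -150 mm, both 80 mm in x, tops 100 mm above the table; 40 mm lens barrels reach 15 mm inward, axis 65 mm up. Brass line across the base at y = -15 mm; nothing above it.
- checker_slot (a point): Centre of the filter slot's floor, 18 mm above the table, 50 mm from the checker's centre towards the lamp. The black slot runs along x, 44 mm long, open ends, 8 mm wide; flared lips widen it to about 14 mm at the top, 22 mm above the floor. A seated filter's origin is here, its x along this x. Axes as the checker's.
- beam (a point): Point on the light beam above the brass line, 65 mm above the table, midway between filter slot and sensor lens: where the centre of the amber standard is to be held. The beam runs along its y. Axes as the checker's.
- rack: Wooden filter rack, fixed, 70 (x) x 130 (y) mm, foot 12 mm high, with two 7 mm slots along x at y = +32 and -32 mm between black cheeks whose tops are 32 mm above the table. One filter stands upright in each, its underside 12 mm above the table. Origin at the centre of the underside, z up.
- green_filter: Green glass filter plate to be loaded, 50 (x) wide x 6 (y) thick x 75 (z) tall, 60 g; pale ground rim, green faces at +-y (the middle 42 mm of the width), narrow upright edges at +-x. Origin at the centre of its underside; z up.
- green_filter_faces: The green faces of the green filter (part of it, same frame): 42 mm wide, on both +-y sides, from 2 to 73 mm height. Not to be touched by the fingers.
- blue_filter: A like filter with blue faces in the rack's other slot; leave it. Same frame and size. The two may be in either slot.
- mat: Cork mat, fixed, 100 x 170 x 4 mm, on which the two colour standards stand. Origin at the centre of the underside.
- amber_cell: Amber colour standard, a solid glass cell 25 (x) x 26 (y) x 61 (z) mm, about 90 g, standing on the mat. White frosted sides at +-x (25 mm apart), amber clear windows at +-y; the amber stripe across its top runs from window to window. Origin at the centre of its underside; z up.
- amber_cell_windows: The two clear amber windows (part of the amber standard, same frame), 19 mm wide at +-y, 13 mm from the axis, from 5 to 55 mm height. Not to be touched by the fingers.
- amber_cell_mid (a point): Centre of the amber standard, 30 mm above its underside; axes as the standard's.
- violet_cell: A like standard with violet windows, on the same mat; leave it. The two may change places.
- mug: Brown mug, 80 mm across, 90 mm high; bystander at the back. Origin at the centre of its underside.
- vase: Brown pottery vase, 80 mm across, 120 mm high; bystander. Origin at the centre of its underside.
- water_bottle: Clear bottle with blue cap, 72 mm across, 230 mm high; bystander on the right. Origin at the centre of its underside.
- bodkin: Basket maker's bodkin with a handle, lying flat at the back; bystander. Origin on its underside.
Mind the look-alikes: they are no part of the job. Leave any brown look-alike of the green_filter alone. What is shaped like the amber_cell but turquoise is not meant.

How it is judged:
By the outcome, as a careful person would: the job done as asked, in the order asked, and still so for the second after the job is handed in, while the arm keeps its last pose, push and grip.
It also fails if it takes over 69 s, if anything falls off the work surface, if the arm or the gripper's body presses on something with over 40 N, if the wrist force passes 120 N, or if a joint passes its speed limit or range.

ROBOT

A 6-joint arm with a two-finger parallel gripper is mounted at the origin on the work surface. World frame = base frame: x ahead of the robot, y to its left, z up, the work surface at z = 0. Lengths are in mm, angles in degrees, forces in N, time in s.
With the tool pointing down it reaches from about 350 to 850 mm from the base axis. Payload 8.1 kg.
Tool frame: the origin (TCP) lies midway between the tips of the shut fingers; the grasp point (between the pads) lies 19 mm behind it (r.grasp_offset is the distance from the TCP to the grasp point, in mm); z points along the fingers, x is the direction in which the jaws open and shut, and the axes are right-handed (so a half turn about z gives the same grasp; the last joint's range is limited). The gripper opens to 85 mm and grips with 20 to 120 N. Pads are 22 mm wide; open, the fingers measure 114 mm over their backs; the gripper's body (76 mm by 85 mm) begins 54 mm behind the grasp point. The pads swing forward as they close: fully open they stand 13 mm farther back than shut.
Start: joints at [62.372, 7.471, 85.268, -0, 87.261, -4.893], TCP at [231.861, 553.395, 231.292] pointing down, gripper open.
Joint ranges: [-169.43, 169.43], [-51.17, 129.36], [1.28, 143.12], [-76.62, 256.62], [0, 156.53], [-152.29, 152.29]. Speed limits (degrees/s): [136.94, 136.94, 159.86, 180, 180, 180].

INTERFACE

Orientations are given as [roll, pitch, yaw] about the fixed x, y, z axes, in that order (R = Rz(yaw) Ry(pitch) Rx(roll)).
In Python, from bench import r, optics, hand_in gives the robot as it stands.
- The arm moves only by the shell command python3 -m pendant 'ROWS' [FORCE]. ROWS is JSON, a list of rows, each a list of 5 numbers: the opening, from 0 (shut) to 1 (fully open), then the shift along the tool's x, y, z in mm, then the turn about the tool's z in degrees. A call has 1 to 10 rows; each row shifts and turns the commanded pose from where the row before left it, along the tool's axes as they then stand; what a row does not reach is not made up. A row lasts 1/10 s, in which the tool goes at most 50 mm and 8.59 degrees, less where a joint would pass 70% of its speed; a pose out of reach is approached as far as the arm can. A call with a gripper value outside its range is refused whole. The fingers move at their own pace and stop on an object; FORCE is the grip in N (left out, the last holds). Time passes only in rows, so rows that do not move let the fingers close. It gives the time, the measured TCP pose, the force and the opening at its end, in the units of the state.
- r.sense(): the state, without advancing time (a new reading comes with each control period).
- optics.snapshot(name): name is "scene" or "top" or "wrist"; returns (picture, depth): 480x640x3 uint8, blue, green, red; 480x640 float32, mm along the optical axis (not along the pixel's ray), 0 where there is no reading.
- optics.camera_params(name): a dict with "camera_matrix" (3x3 intrinsics, pixels), "eye" and "orientation" of the camera in the world. Camera axes: x right, y down, z forward; pixel columns grow to the right and rows downward; lengths in mm; the calibration is good to about 2 mm. A picture is of the moment at which its call begins: read the wrist's pose just before it. camera_params takes no time and is no camera call; for the wrist camera it gives the pose at the moment of the call.
- hand_in(): hands the job in, once; it reports no verdict.
Trained networks look in the newest picture that a camera, given by its name, has taken for a name from the list of things; names that differ only in an ending like _2 or _b are one class to them, and where a whole thing is asked for, a point or a joint stands for the part that bears it (a point fixed in the world has none). Each returns a list of dicts, best first, with "score" (0 to 1); they miss things now and then, are a little off and sometimes report something else, mostly with a low value. They report only what shows in the picture. A call takes as long as a camera call. They do not tell look-alikes from the thing itself.
- optics.search_frame(camera, query): "at" ([x, y, z] in mm, in world coordinates, good to about 4 mm: the middle of the surface that is visible of it).
The state is a dict: "time": time; "joint_pos": joint angles; "qd": joint speeds; "joint_efforts": joint torques, N m; "tool_pos": TCP position; "tcp_rot": TCP orientation; "ft_force": force on the tool from outside, world axes, zero at the start; "wrist_torque": the same for the moment, N m; "finger_gap": finger opening in mm.
Only numpy, scipy, OpenCV 4.12 (cv2) and the standard library are available. Lean on these libraries where they do the work, as an engineer would, in place of code of your own. Each camera call takes 0.05 s, during which the arm holds its last target. There are 200 camera calls.

## Working session

There is one attempt and no reset: what is moved stays moved. The work goes in short steps, Python scripts to look and compute and a shell command to move; the robot and the scene stay as the last step left them, time stands still between calls to the robot, and variables do not carry over. Pictures are saved under pics/ and viewed, about 8 in all and at most 12, crops included, and the job is handed in when it is done.

```bash
ls; mkdir -p pics
cat > h.py <<'E'
import numpy as np, cv2
from scipy.spatial.transform import Rotation as R
from bench import r, optics, hand_in
def cam(name):
    p=optics.camera_params(name); K=np.array(p["camera_matrix"],float)
    o=np.array(p["orientation"],float)
    M=R.from_euler('xyz',o,degrees=True).as_matrix() if o.size==3 else o.reshape(3,3)
    return K,np.array(p["eye"],float),M
def cloud(name,d):
    K,e,M=cam(name); v,u=np.mgrid[:480,:640]
    P=np.stack([(u-K[0,2])/K[0,0]*d,(v-K[1,2])/K[1,1]*d,d],-1)
    return P@M.T+e
def proj(name,X):
    K,e,M=cam(name); c=(np.atleast_2d(X)-e)@M; q=c@K.T
    return q[:,:2]/q[:,2:]
E
python3 - <<'E'
from h import *
for c in("scene","top"):
    K,e,M=cam(c); print(c,optics.camera_params(c)["orientation"],e,K[0,0])
    im,d=optics.snapshot(c); cv2.imwrite(f"pics/{c}0.png",im); np.savez(f"{c}0",im=im,d=d)
    for q in("checker","rack","green_filter","blue_filter","mat","amber_cell","violet_cell","mug","vase","water_bottle","bodkin"):
        print(q,[(np.round(a["at"]).tolist(),round(a["score"],2),np.round(proj(c,a["at"])[0]).tolist()) for a in optics.search_frame(c,q)[:4]])
print(r.sense())
E
```

```text
pics
scene [-122.84282057    1.20178324   89.89972583] [1663.1725969   -32.49863777  753.76411193] 582.4210476141948
checker [([619.0, -182.0, 22.0], 0.61, [268.0, 255.0]), ([550.0, 117.0, 6.0], 0.38, [401.0, 242.0])]
rack [([488.0, 339.0, 11.0], 0.95, [492.0, 224.0])]
green_filter [([495.0, 305.0, 58.0], 0.85, [481.0, 208.0]), ([611.0, 369.0, 46.0], 0.57, [521.0, 240.0]), ([619.0, -178.0, 19.0], 0.56, [270.0, 256.0])]
blue_filter [([473.0, 367.0, 61.0], 0.85, [505.0, 202.0]), ([494.0, 303.0, 54.0], 0.61, [480.0, 209.0]), ([746.0, 281.0, 73.0], 0.29, [497.0, 267.0])]
mat [([551.0, 118.0, 3.0], 0.88, [402.0, 243.0])]
amber_cell [([571.0, 67.0, 40.0], 0.72, [381.0, 234.0]), ([662.0, 46.0, 39.0], 0.68, [374.0, 259.0])]
violet_cell [([552.0, 150.0, 44.0], 0.59, [417.0, 228.0])]
mug [([775.0, 124.0, 59.0], 0.89, [418.0, 283.0]), ([847.0, -136.0, 21.0], 0.6, [282.0, 326.0]), ([488.0, 335.0, 10.0], 0.5, [490.0, 224.0])]
vase [([747.0, 280.0, 76.0], 0.71, [498.0, 266.0])]
water_bottle [([567.0, -484.0, 114.0], 0.59, [129.0, 210.0]), ([849.0, -137.0, 18.0], 0.58, [282.0, 328.0])]
bodkin [([84
[... 844 characters left out ...]
88, [338.0, 178.0])]
{'time': 1.2, 'joint_pos': array([ 6.23722580e+01,  7.47227017e+00,  8.52683162e+01, -2.37353603e-03,
        8.72624381e+01, -4.89179081e+00]), 'qd': array([-0.00432466, -0.0281896 ,  0.03157782,  0.07115333,  0.0059811 ,
       -0.01009546]), 'joint_efforts': array([ 6.56320262e-04, -5.69325113e+01, -5.00864518e+01, -1.11573834e-04,
        1.43777273e-03,  1.77555182e-05]), 'tool_pos': array([231.86727446, 553.37632551, 231.27574976]), 'tcp_rot': array([1.79997896e+02, 3.21561072e-03, 6.72641621e+01]), 'ft_force': array([ 0.42733729, -0.12561915,  0.27943631]), 'wrist_torque': array([ 2.81810275e-02,  5.67233361e-02, -4.61856775e-05]), 'finger_gap': 85.62218682320456}
```

Run:
```python
from h import *
s=cv2.imread("pics/scene0.png")[170:330,240:560]; t=cv2.imread("pics/top0.png")[190:340,130:430]
a=cv2.resize(s,(800,400),interpolation=3); b=cv2.resize(t,(800,400),interpolation=3)
cv2.imwrite("pics/c1.png",a);cv2.imwrite("pics/c2.png",b)
```

```text
(no output)
```

View pics/c1.png

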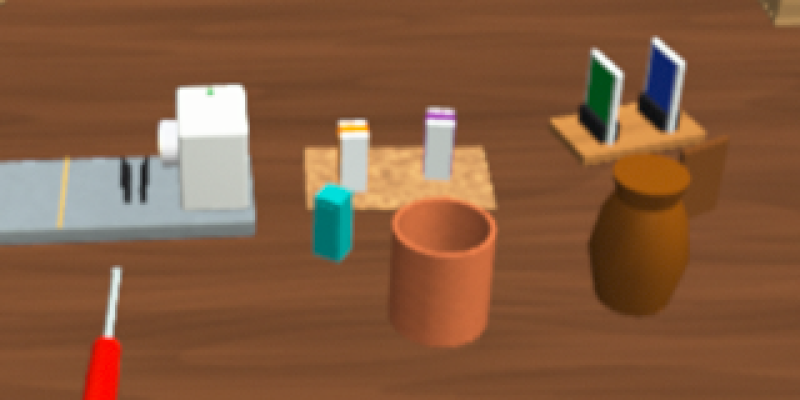

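View pics/c2.png

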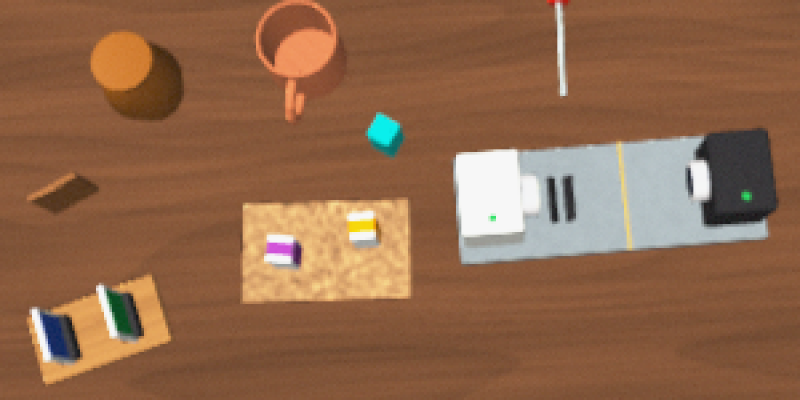

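Candidates, scene view. Green filter: (481,208) has green faces in the rack, so it fits. (505,202) is blue and (521,240) is the brown look-alike behind the vase, so neither is the one. Amber cell: (381,234) has the amber stripe and stands on the mat, so it fits. (417,228) is violet and (374,259) is turquoise. Both crops confirm this. In the top crop the slot is at (562,198) and the brass line at (625,195).

```bash
cat >> h.py <<'E'
def rect(P):
    (c,s,a)=cv2.minAreaRect(P[:,:2].astype(np.float32)); return np.round(c,1),np.round(s,1),round(a,1)
E
python3 - <<'E'
from h import *
z=np.load("top0.npz"); im,d=z["im"],z["d"]; P=cloud("top",d); hsv=cv2.cvtColor(im,cv2.COLOR_BGR2HSV)
def sel(c,rad,z0,z1,ex=None):
    m=(d>0)&(np.hypot(P[...,0]-c[0],P[...,1]-c[1])<rad)&(P[...,2]>z0)&(P[...,2]<z1)
    if ex is not None:m&=ex
    return P[m]
S,V,H=hsv[...,1],hsv[...,2],hsv[...,0]
print("table z",np.median(P[300:400,300:400,2]))
print("checker base",rect(sel((560,-190),220,12,130,(S<90))))
b=sel((560,-190),220,12,24,(S<90)); print(" base",rect(b),np.median(b[:,2]))
w=sel((560,-190),220,92,110); print(" heads top",[ (rect(q),len(q)) for q in (w[w[:,1]>-190],w[w[:,1]<-190])])
k=sel((565,-140),50,33,48);print(" cheeks",rect(k),len(k))
br=sel((565,-190),90,10,30,(H>15)&(H<32)&(S>90));print(" brass",len(br),cv2.fitLine(br[:,:2].astype(np.float32),2,0,.01,.01).ravel(),rect(br))
rk=sel((483,338),95,6,40);print("rack",rect(rk[rk[:,2]<17]))
for n,c in(("green",(488,309)),("blue",(464,371))):
    g=sel(c,45,78,95);print(n,len(g),rect(g) if len(g)>3 else 0)
for n,c in(("amber",(552,68)),("violet",(552,150))):
    g=sel(c,30,57,75);print(n,len(g),rect(g),g[:,:2].mean(0),np.median(g[:,2]))
m=sel((545,112),110,1,12,(H>8)&(H<25));print("mat",rect(m),m.mean(0))
E
```

```text
table z -1.9200789045370357
checker base (array([ 649.2, -173.1]), array([250.5, 309.3]), 1.9)
 base (array([ 649.2, -173.1]), array([250.5, 309.3]), 1.9) 15.823119887646726
 heads top [((array([575.4, -55.7]), array([80.1, 59.8]), 1.9), 725), ((array([ 582.9, -295.3]), array([80.7, 60.3]), 1.4), 728)]
 cheeks (array([ 576.9, -125.6]), array([42.8, 25.8]), 2.4) 52
 brass 37 [ 9.9954259e-01  3.0243281e-02  5.8036670e+02 -1.9103148e+02] (array([ 577.4, -191.3]), array([103.5,   3.3]), 1.7)
rack (array([487.5, 341.7]), array([ 95.7, 132.6]), 17.1)
green 60 (array([485.5, 308.2]), array([50.3,  6.8]), 17.7)
blue 63 (array([466.2, 369.1]), array([49.5,  6.5]), 16.7)
amber 93 (array([556.1,  70. ]), array([24.2, 25.3]), 3.9) [555.80841033  69.76284028] 61.92255953520248
violet 95 (array([537.7, 150.1]), array([25.2, 23.9]), 86.6) [537.58103476 149.65611919] 61.562982839882125
mat (array([545.4, 111.6]), array([214.1, 211.9]), 20.1) [541.17643343 109.86832459   3.10969173]
```

```bash
python3 -m pendant '[[1,-14.2,36.5,0,0],[1,-14.2,36.5,0,0],[1,-14.2,36.5,0,0],[1,-14.2,36.5,0,0],[1,-14.2,36.5,0,0],[1,-14.2,36.5,0,0],[1,-14.2,36.5,0,0],[1,-14.2,36.5,0,0],[1,-14.2,36.5,0,0]]'; python3 -m pendant '[[1,0,0,0,8.3],[1,0,0,0,8.3],[1,0,0,0,8.3],[1,0,0,0,8.3],[1,0,0,0,8.3],[1,0,0,0,8.3],[1,0,0,0,0],[1,0,0,0,0]]' 60
cat >> h.py <<'E'
def go(x,y,z,yaw):
    s=r.sense(); p=np.array(s["tool_pos"]); M=R.from_euler('xyz',s["tcp_rot"],degrees=True).as_matrix()
    dy=(s["tcp_rot"][2]-yaw+90)%180-90
    print("tcp",np.round(p,1),np.round(s["tcp_rot"],2),"t",round(s["time"],2),"gap",round(s["finger_gap"],1),"shift",np.round(M.T@(np.array([x,y,z])-p),1),"turn",round(dy,2))
def wrist(n):
    im,d=optics.snapshot("wrist"); cv2.imwrite(f"pics/{n}.png",im); np.savez(n,im=im,d=d); return im,d,cloud("wrist",d)
E
python3 - <<'E'
from h import *
im,d,P=wrist("w1"); go(485.5,308.2,43,17.5)
m=(d>0)&(np.hypot(P[...,0]-485,P[...,1]-308)<45)&(P[...,2]>80)&(P[...,2]<100); g=P[m]
print(m.sum(), rect(g) if m.sum()>3 else 0, np.median(g[:,2]))
E
```

```text
time: 2.1
tool_pos: [486.5, 307.3, 231.5]
tcp_rot: [180.0, -0.0, 67.3]
ft_force: [0.7, 0.2, 0.6]
finger_gap: 85.4
time: 2.9
tool_pos: [485.4, 308.6, 231.3]
tcp_rot: [180.0, -0.0, 17.7]
ft_force: [-0.5, -0.5, -0.3]
finger_gap: 85.2
tcp [485.5 308.6 231.3] [-180.    -0.    17.7] t 2.95 gap 85.3 shift [-1.000e-01  4.000e-01  1.883e+02] turn 0.2
505 (array([486.1, 305.9]), array([49.5,  6.1]), 16.7) 87.32241863248709
```

View pics/w1.png

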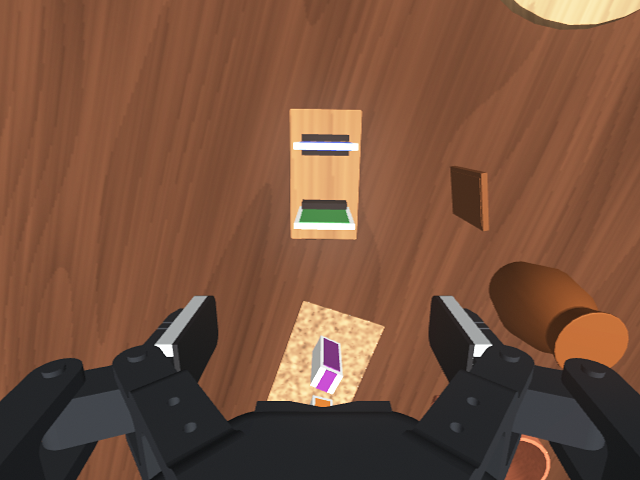

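Wrist view: green filter's top edge is at (325,225), centred between the fingers, with the blue one behind at (325,147). Descending now.

```bash
python3 -m pendant '[[1,0,1.8,20,0.6],[1,0,0,40,0],[1,0,0,40,0],[1,0,0,40,0],[1,0,0,28,0],[1,0,0,20,0],[1,0,0,0,0],[1,0,0,0,0]]'; python3 -m pendant '[[0.2,0,0,0,0],[0.2,0,0,0,0],[0.2,0,0,0,0],[0.2,0,0,0,0],[0.2,0,0,0,0],[0.2,0,0,0,0],[0.2,0,0,0,0],[0.2,0,0,0,0],[0.2,0,0,0,0]]' 50
```

```text
time: 3.75
tool_pos: [485.9, 306.9, 43.6]
tcp_rot: [180.0, 0.0, 17.0]
ft_force: [0.6, -0.7, 0.8]
finger_gap: 85.2
time: 4.65
tool_pos: [487.1, 307.5, 45.2]
tcp_rot: [-180.0, -0.2, 16.9]
ft_force: [-0.4, 0.4, 4.8]
finger_gap: 49.2
```

```bash
python3 -m pendant '[[0.2,0,0,-10,0],[0.2,0,0,-20,0],[0.2,0,0,-30,0],[0.2,0,0,-40,0],[0.2,0,0,-30,0],[0.2,0,0,-10,0],[0.2,0,0,0,0],[0.2,0,0,0,0]]'
python3 - <<'E'
from h import *
im,d,P=wrist("w2"); go(577.3,-125.5,180,1.75)
E
```

```text
time: 5.45
tool_pos: [485.4, 306.5, 182.1]
tcp_rot: [180.0, 0.1, 16.9]
ft_force: [-0.3, 0.3, -0.4]
finger_gap: 49.1
tcp [485.  306.3 181.2] [1.7997e+02 1.7000e-01 1.6870e+01] t 5.5 gap 48.9 shift [-36.9 440.    1.6] turn 15.12
```

View pics/w2.png

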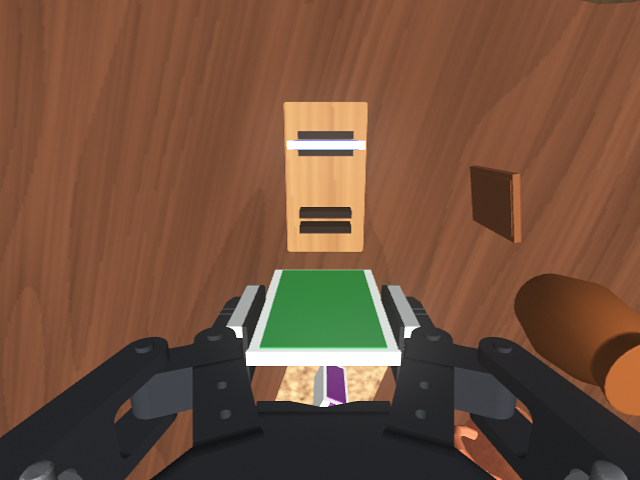

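Filter is held upright by its side edges, with its top edge at about (323,357) and no finger on the green. I'll measure how it sits in the hand and carry it across.

```bash
python3 -m pendant '[[0.2,-1.4,20,0,0],[0.2,-3.4,40,0,0],[0.2,-3.4,40,0,0],[0.2,-3.4,40,0,0],[0.2,-3.4,40,0,0],[0.2,-3.4,40,0,0],[0.2,-3.4,40,0,0],[0.2,-3.4,40,0,0],[0.2,-3.4,40,0,0],[0.2,-3.4,40,0,0]]';python3 -m pendant '[[0.2,-3.4,40,0,0],[0.2,-3.4,20,0,0],[0.2,0,0,0,5],[0.2,0,0,0,5],[0.2,0,0,0,5.1],[0.2,0,0,0,0],[0.2,0,0,0,0],[0.2,0,0,0,0]]'
cat >> h.py <<'E'
def tool(P):
    s=r.sense(); M=R.from_euler('xyz',s["tcp_rot"],degrees=True).as_matrix()
    return (P-np.array(s["tool_pos"]))@M
def filt():
    # wrist picture: pose of held filter in tool frame, plus slot cheeks in world
    s=r.sense(); im,d,P=wrist("w%d"%(100*s["time"])); T=tool(P)
    hsv=cv2.cvtColor(im,cv2.COLOR_BGR2HSV)
    w=(d>0)&(abs(T[...,0])<32)&(abs(T[...,1])<15)&(T[...,2]>-60)&(T[...,2]<-25)&(hsv[...,1]<60)&(hsv[...,2]>140)
    g=(d>0)&(abs(T[...,0])<24)&(abs(T[...,1])<25)&(T[...,2]>-60)&(T[...,2]<60)&(hsv[...,0]>40)&(hsv[...,0]<85)&(hsv[...,1]>100)
    print("top edge",rect(T[w]),"z",np.percentile(T[w][:,2],[5,50,95]).round(1))
    A=np.c_[T[g][:,[0,2]],np.ones(g.sum())]; c=np.linalg.lstsq(A,T[g][:,1],rcond=None)[0]
    print("green face y= %.3f x + %.3f z + %.2f"%tuple(c), "zrange",np.percentile(T[g][:,2],[1,99]).round(1))
    return im,d,P
E
python3 - <<'E'
from h import *
im,d,P=filt(); go(577.3,-125.5,180,1.75)
hsv=cv2.cvtColor(im,cv2.COLOR_BGR2HSV)
m=(d>0)&(np.hypot(P[...,0]-577,P[...,1]+125)<40)&(P[...,2]>34)&(P[...,2]<46); print(m.sum(), rect(P[m]) if m.sum()>5 else 0)
m=(d>0)&(np.hypot(P[...,0]-577,P[...,1]+55)<60)&(P[...,2]>95)&(P[...,2]<108); print("lamp",m.sum(), rect(P[m]) if m.sum()>5 else 0, np.median(P[m][:,2]) if m.sum() else 0)
E
```

```text
time: 6.5
tool_pos: [564.4, -67.5, 180.8]
tcp_rot: [-179.9, 0.2, 16.9]
ft_force: [1.2, 0.2, -0.2]
finger_gap: 49.2
time: 7.3
tool_pos: [576.1, -125.3, 182.3]
tcp_rot: [-180.0, 0.1, 1.9]
ft_force: [0.0, -0.1, -0.8]
finger_gap: 49.3
top edge (array([ 0.2, -2.7]), array([15.7, 61.4]), 89.0) z [-43.2 -42.1 -31.6]
green face y= 0.002 x + 0.001 z + -1.39 zrange [-40.7  29.3]
tcp [ 576.2 -125.3  182.7] [-1.7998e+02  5.0000e-02  1.8700e+00] t 7.35 gap 49.0 shift [1.1 0.3 2.7] turn 0.12
797 (array([ 579.2, -128.9]), array([43.8, 25.4]), 2.1)
lamp 13001 (array([577.1, -58.6]), array([80.2, 59.5]), 2.0) 100.86299909415621
```

```bash
python3 -m pendant '[[0.2,2,0.5,20,0],[0.2,0,0,30,0],[0.2,0,0,30,0],[0.2,0,0,17,0],[0.2,0,0,0,0],[0.2,0,0,0,0],[0.2,0,0,0,0]]'
python3 - <<'E'
from h import *
im,d,P=filt(); go(577.3,-125.5,51,1.9)
m=(d>0)&(np.hypot(P[...,0]-577,P[...,1]+125)<40)&(P[...,2]>34)&(P[...,2]<46); print(m.sum(), rect(P[m]) if m.sum()>5 else 0)
m=(d>0)&(np.hypot(P[...,0]-577,P[...,1]+55)<60)&(P[...,2]>95)&(P[...,2]<108); print("lamp",m.sum(), rect(P[m]) if m.sum()>5 else 0)
im,d=optics.snapshot("scene"); cv2.imwrite("pics/sc.png",im)
a=cv2.imread("pics/"+"w%d.png"%(100*(r.sense()["time"]-.1)+.5)) if 0 else None
u=proj("scene",[577,-125,50])[0].astype(int); c=im[u[1]-50:u[1]+50,u[0]-65:u[0]+65]; cv2.imwrite("pics/c3.png",cv2.resize(c,(780,600),interpolation=3))
E
ls -t pics | head -3
```

```text
time: 8.05
tool_pos: [579.7, -126.3, 88.1]
tcp_rot: [179.9, -0.1, 1.8]
ft_force: [-0.2, 0.3, -0.7]
finger_gap: 48.8
top edge (array([-0.2, -2.3]), array([15.7, 61.5]), 88.7) z [-43.2 -42.1 -31.4]
green face y= 0.002 x + 0.001 z + -1.40 zrange [-40.7  29.2]
tcp [ 579.8 -126.3   88.3] [ 1.7994e+02 -1.7000e-01  1.7800e+00] t 8.1 gap 49.1 shift [-2.6 -0.9 37.3] turn -0.12
437 (array([ 578.8, -119.2]), array([43.8,  6.5]), 1.8)
lamp 37992 (array([577. , -58.9]), array([80.7, 60.4]), 1.8)
c3.png
sc.png
w805.png
```

View pics/c3.png

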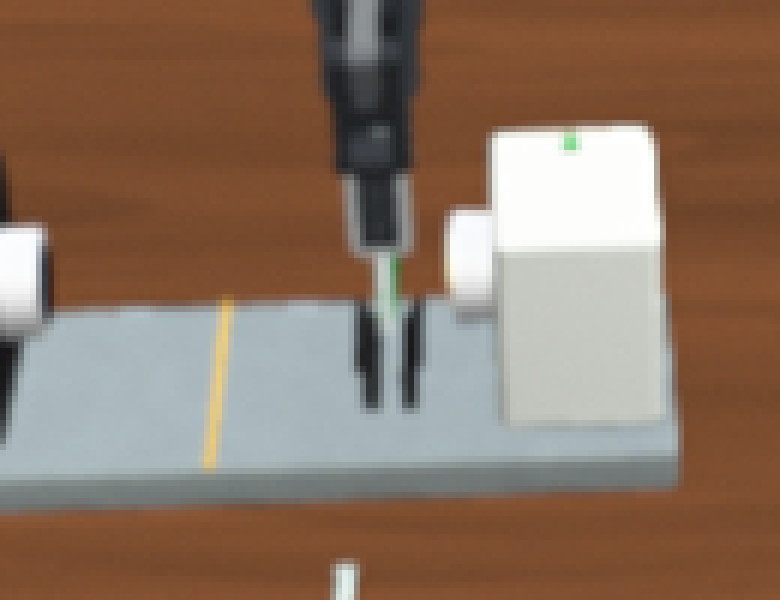

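Filter bottom edge (388,318) lines up with the slot gap at (390,340). Lowering it gently.

```bash
python3 -m pendant '[[0.2,-0.5,0.6,5,0],[0.2,0,0,8,0],[0.2,0,0,7,0],[0.2,0,0,5,0],[0.2,0,0,0,0],[0.2,0,0,0,0]]';python3 -m pendant '[[0.2,0,0,4,0],[0.2,0,0,3,0],[0.2,0,0,2,0],[0.2,0,0,0,0],[0.2,0,0,0,0],[0.2,0,0,0,0]]'
```

```text
time: 8.75
tool_pos: [577.8, -126.5, 60.9]
tcp_rot: [-180.0, 0.0, 1.8]
ft_force: [0.0, -0.4, -0.7]
finger_gap: 48.8
time: 9.35
tool_pos: [578.2, -126.6, 52.5]
tcp_rot: [180.0, -0.0, 1.8]
ft_force: [0.4, -0.2, -0.1]
finger_gap: 49.2
```

```bash
python3 -m pendant '[[0.2,0,0,1,0],[0.2,0,0,0.5,0],[0.2,0,0,0,0],[0.2,0,0,0,0]]';python3 -m pendant '[[0.2,0,0,1,0],[0.2,0,0,0,0],[0.2,0,0,0,0]]'
python3 - <<'E'
from h import *
filt(); go(577.3,-125.5,51,1.9)
E
```

```text
time: 9.75
tool_pos: [578.3, -126.6, 51.2]
tcp_rot: [180.0, -0.0, 1.8]
ft_force: [-1.6, 0.1, 5.1]
finger_gap: 48.9
time: 10.05
tool_pos: [578.3, -126.7, 51.2]
tcp_rot: [180.0, -0.0, 1.8]
ft_force: [-6.0, 1.6, 12.0]
finger_gap: 49.2
top edge (array([-0.3, -2.5]), array([59.4, 14.3]), 0.1) z [-43.3 -42.4 -41.2]
green face y= 0.002 x + -0.001 z + -1.47 zrange [-40.8  18.8]
tcp [ 578.3 -126.7   51.2] [ 1.7998e+02 -3.0000e-02  1.7700e+00] t 10.1 gap 49.1 shift [-1.  -1.2  0.2] turn -0.13
```

Contact at the expected height (bottom ≈18 mm, 12 N), so it's seated. Release and retreat.

```bash
python3 -m pendant '[[0.2,0,0,-1,0],[0.7,0,0,0,0],[0.8,0,0,0,0],[0.9,0,0,0,0],[1,0,0,0,0],[1,0,0,0,0],[1,0,0,0,0]]';python3 -m pendant '[[1,0,0,-10,0],[1,0,0,-30,0],[1,0,0,-40,0],[1,0,0,-40,0],[1,0,0,-20,0],[1,0,0,0,0],[1,0,0,0,0],[1,0,0,0,0]]'
python3 - <<'E'
from h import *
im,d,P=wrist("w3"); go(555,70,180,3)
m=(d>0)&(np.hypot(P[...,0]-578,P[...,1]+127)<45)&(P[...,2]>88)&(P[...,2]<99)&(P[...,1]<-105); print("filter top",m.sum(),rect(P[m]),np.median(P[m][:,2]))
m=(d>0)&(np.hypot(P[...,0]-577,P[...,1]+55)<60)&(P[...,2]>95)&(P[...,2]<108)&(P[...,1]>-100); print("lamp",m.sum(), rect(P[m]))
im,d=optics.snapshot("scene")
u=proj("scene",[577,-125,50])[0].astype(int); c=im[u[1]-50:u[1]+50,u[0]-65:u[0]+65]; cv2.imwrite("pics/c4.png",cv2.resize(c,(780,600),interpolation=3))
E
```

```text
time: 10.8
tool_pos: [578.0, -126.5, 50.7]
tcp_rot: [-180.0, 0.0, 1.8]
ft_force: [-0.9, -0.6, 0.7]
finger_gap: 85.3
time: 11.6
tool_pos: [577.2, -126.2, 189.3]
tcp_rot: [-180.0, 0.1, 1.8]
ft_force: [0.1, 0.7, -0.2]
finger_gap: 85.4
tcp [ 577.  -126.2  189. ] [-1.7994e+02  1.6000e-01  1.7700e+00] t 11.65 gap 84.9 shift [ -15.9 -196.8    9.2] turn -1.23
filter top 686 (array([ 577.5, -127.8]), array([49.8,  6.1]), 2.0) 92.98902711239167
lamp 12248 (array([576.6, -58.6]), array([80.2, 59.3]), 1.7)
```

View pics/c4.png

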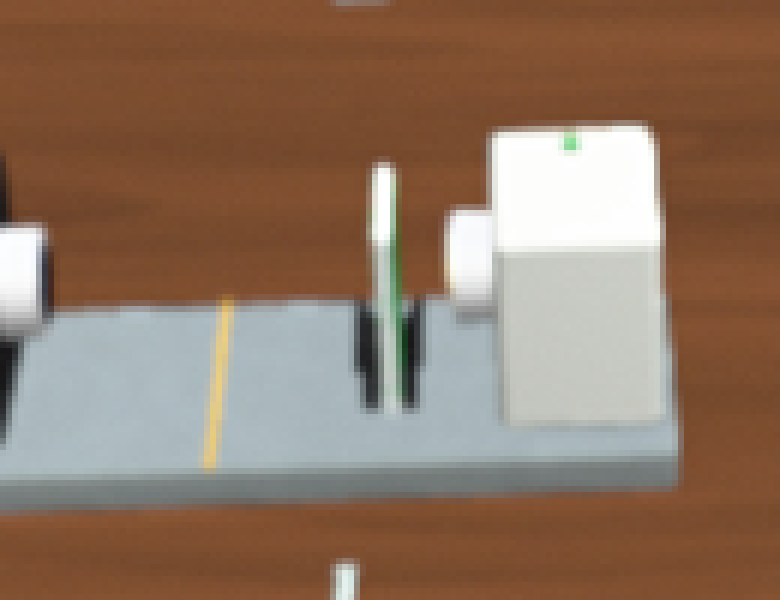

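Filter stands upright in the slot, with its foot at (393,408) between the cheeks and its top at 93.0 mm (expected 93). Measured x is about 1.3 mm from slot centre. Now to the amber cell.

```bash
python3 -m pendant '[[1,-1.2,-15,0,0],[1,-3,-35,0,0],[1,-3,-40,0,0],[1,-3,-40,0,0],[1,-3,-40,0,0],[1,-2.7,-27,0,0],[1,0,0,0,0],[1,0,0,0,0]]'
python3 - <<'E'
from h import *
im,d,P=wrist("w4"); go(555,70,180,3)
hsv=cv2.cvtColor(im,cv2.COLOR_BGR2HSV)
m=(d>0)&(np.hypot(P[...,0]-555,P[...,1]-69)<30)&(P[...,2]>60)&(P[...,2]<70); print("cell top",m.sum(),rect(P[m]),np.median(P[m][:,2]))
s=m&(hsv[...,1]>100); print("stripe",s.sum(),rect(P[s]),np.median(hsv[s],0))
cv2.imwrite("pics/c5.png",im)
it,dt=optics.snapshot("top"); Q=cloud("top",dt)
f=(dt>0)&(np.hypot(Q[...,0]-577,Q[...,1]+126)<45)&(Q[...,2]>84)&(Q[...,2]<96)&(Q[...,1]<-105); print("top: filter",f.sum(),rect(Q[f]))
f=(dt>0)&(np.hypot(Q[...,0]-577,Q[...,1]+126)<45)&(Q[...,2]>33)&(Q[...,2]<48)&(Q[...,1]<-105);print("cheeks",rect(Q[f]))
E
```

```text
time: 12.5
tool_pos: [555.5, 70.9, 190.2]
tcp_rot: [180.0, 0.1, 1.9]
ft_force: [0.6, -0.3, -0.3]
finger_gap: 85.3
tcp [555.7  70.  190.3] [1.7998e+02 4.0000e-02 1.8100e+00] t 12.55 gap 85.1 shift [-0.7 -0.  10.3] turn -1.19
cell top 1012 (array([557.5,  66.5]), array([24.4, 25. ]), 2.0) 65.06641258060137
stripe 505 (array([557.1,  66.5]), array([14.1, 25. ]), 2.0) [ 21. 157. 254.]
top: filter 46 (array([ 575.7, -125. ]), array([47.5,  5.9]), 1.2)
cheeks (array([ 574.8, -125.8]), array([47.2, 25.4]), 2.4)
```

View pics/c5.png

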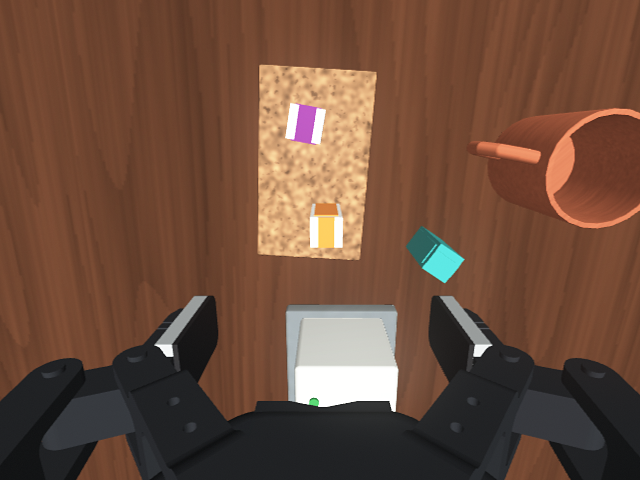

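Wrist view: amber cell at (326,228), with its amber stripe running along tool y and the white frosted sides facing the fingers. Violet is at (306,124) and turquoise at (436,254), both clear. Descending with a reduced opening.

```bash
python3 -m pendant '[[0.7,1.4,2.6,10,-0.2],[0.7,0,0,30,0],[0.7,0,0,40,0],[0.7,0,0,40,0],[0.7,0,0,30,0],[0.7,0,0,15,0],[0.7,0,0,7,0],[0.7,0,0,0,0],[0.7,0,0,0,0]]'; python3 -m pendant '[[0.4,0,0,0,0],[0.3,0,0,0,0],[0.2,0,0,0,0],[0.1,0,0,0,0],[0,0,0,0,0],[0,0,0,0,0],[0,0,0,0,0],[0,0,0,0,0]]' 40
```

```text
time: 13.5
tool_pos: [559.0, 67.2, 20.5]
tcp_rot: [180.0, -0.1, 1.9]
ft_force: [0.1, 0.3, 0.0]
finger_gap: 59.9
time: 14.3
tool_pos: [558.6, 67.4, 20.1]
tcp_rot: [180.0, -0.1, 2.0]
ft_force: [-0.5, -0.9, 7.2]
finger_gap: 24.0
```

```bash
python3 -m pendant '[[0,0,0,-5,0],[0,0,0,-15,0],[0,0,0,-30,0],[0,0,0,-40,0],[0,0,0,-35,0],[0,0,0,-15,0],[0,0,0,0,0],[0,0,0,0,0]]'
python3 - <<'E'
from h import *
im,d,P=wrist("w5"); go(580.4,-192,160,1.85)
T=tool(P); m=(d>0)&(abs(T[...,0])<16)&(abs(T[...,1])<20)&(T[...,2]<-40)&(T[...,2]>-55); print(m.sum(),rect(T[m]),np.percentile(T[m][:,2],[5,50,95]))
cv2.imwrite("pics/c6.png",im)
E
```

```text
time: 15.1
tool_pos: [557.0, 67.3, 157.8]
tcp_rot: [-180.0, 0.1, 2.0]
ft_force: [0.4, -0.9, -2.4]
finger_gap: 24.5
tcp [556.3  67.3 156.8] [-1.80e+02  1.70e-01  1.97e+00] t 15.15 gap 24.8 shift [ 15.1 260.   -3.3] turn 0.12
6569 (array([ 0.1, -0. ]), array([27.4, 32. ]), 89.5) [-47.04423979 -44.79777324 -41.87719707]
```

View pics/c6.png

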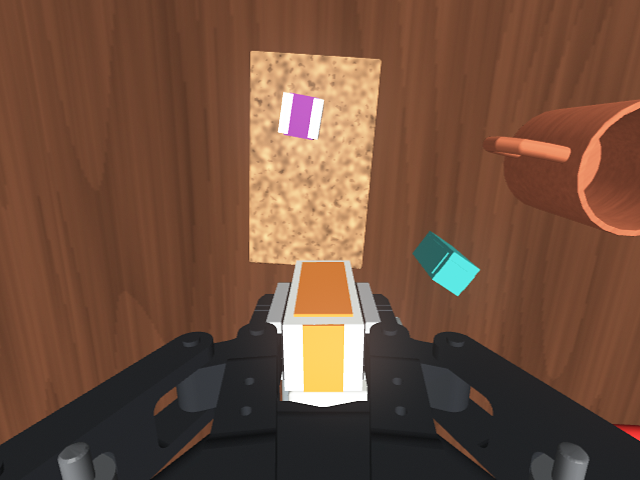

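Amber cell is held upright between the pads by its frosted sides, window and top stripe clear (window (323,288), stripe (323,358)). Carrying it to the beam.

```bash
python3 -m pendant '[[0,1.2,20,0,0],[0,2.3,40,0,0],[0,2.3,40,0,0],[0,2.3,40,0,0],[0,2.3,40,0,0],[0,2.3,40,0,0],[0,1.7,30,0,0],[0,0.5,10,0,0],[0,0,0,0,0],[0,0,0,0,0]]'; python3 -m pendant '[[0,0,0,20,0.1],[0,0,0,20,0],[0,0,0,10,0],[0,0,0,0,0],[0,0,0,0,0],[0,0,0,0,0]]'
cat >> h.py <<'E'
def cell():
    im,d,P=wrist("w%d"%(100*r.sense()["time"])); T=tool(P); s=r.sense(); p=np.array(s["tool_pos"])
    hsv=cv2.cvtColor(im,cv2.COLOR_BGR2HSV)
    am=(d>0)&(hsv[...,0]>5)&(hsv[...,0]<28)&(hsv[...,1]>110)&(abs(T[...,0])<14)
    f=am&(T[...,2]>-38)&(T[...,2]<10)&(T[...,1]<-5)&(T[...,1]>-22); t=am&(T[...,2]<-42)&(T[...,2]>-49)&(abs(T[...,1])<20)
    for n,m,i,j in(("window y",f,1,(0,2)),("top z",t,2,(0,1))):
        A=np.c_[T[m][:,list(j)],np.ones(m.sum())]; c,*_=np.linalg.lstsq(A,T[m][:,i],rcond=None); print(n,m.sum(),c.round(3),"x mid",round(np.median(T[m][:,0]),2))
    print("top rect",rect(T[t]))
    fl=(d>0)&(abs(P[...,0]-577)<40)&(P[...,2]>88)&(P[...,2]<97.5)&(abs(P[...,1]+127)<15); print("filter",fl.sum(),rect(P[fl]))
    l=(d>0)&(np.hypot(P[...,0]-577,P[...,1]+57)<60)&(P[...,2]>98)&(P[...,2]<106); c,sz,a=rect(P[l]); print("lamp",l.sum(),c,sz,a)
E
python3 - <<'E'
from h import *
cell(); go(580.4,-192,51.2,1.85)
E
```

```text
time: 16.15
tool_pos: [580.6, -190.8, 157.2]
tcp_rot: [-179.9, 0.1, 2.0]
ft_force: [-0.2, 0.2, -0.1]
finger_gap: 24.6
time: 16.75
tool_pos: [582.2, -192.0, 110.2]
tcp_rot: [180.0, -0.1, 1.9]
ft_force: [-0.3, -0.1, -0.8]
finger_gap: 24.8
window y 2464 [ 1.0000e-03  1.0000e-03 -1.2963e+01] x mid -0.23
top z 2681 [ 4.0000e-03  0.0000e+00 -4.5157e+01] x mid -0.23
top rect (array([-0.3,  0.1]), array([12.7, 25.8]), 0.5)
filter 1576 (array([ 577.7, -128.5]), array([50.,  6.]), 1.8)
lamp 8369 [577.7 -82. ] [79.2 14.7] 1.8
tcp [ 582.3 -192.1  110.3] [ 1.7995e+02 -1.1000e-01  1.8800e+00] t 16.8 gap 24.5 shift [-2.  -0.2 59.1] turn 0.03
```

```bash
python3 -m pendant '[[0,-1.3,0.9,10,0],[0,0,0,20,0],[0,0,0,17,0],[0,0,0,8,0],[0,0,0,0,0],[0,0,0,0,0],[0,0,0,0,0],[0,0,0,0,0]]'
python3 - <<'E'
from h import *
cell(); go(581.1,-193,50.8,1.85)
E
```

```text
time: 17.6
tool_pos: [580.9, -193.3, 54.9]
tcp_rot: [180.0, -0.1, 1.9]
ft_force: [-0.3, -0.7, -0.7]
finger_gap: 24.9
window y 2442 [ 2.0000e-03  0.0000e+00 -1.2962e+01] x mid -0.22
top z 2688 [ 1.0000e-03  3.0000e-03 -4.5208e+01] x mid -0.22
top rect (array([-0.3, -0. ]), array([12.7, 25.5]), 0.8)
filter 3649 (array([ 577.8, -128.1]), array([50.4,  5.9]), 1.8)
lamp 0 [0. 0.] [0. 0.] 0.0
tcp [ 580.7 -193.2   54.7] [ 1.7996e+02 -8.0000e-02  1.8700e+00] t 17.65 gap 24.3 shift [ 0.4 -0.2  3.9] turn 0.02
```

```bash
python3 -m pendant '[[0,0.2,0,3,0],[0,0,0,1,0],[0,0,0,0,0],[0,0,0,0,0],[0,0,0,0,0],[0,0,0,0,0]]'
python3 - <<'E'
from h import *
cell(); go(581.1,-193,50.8,1.85)
im,d=optics.snapshot("scene"); it,dt=optics.snapshot("top")
u=proj("scene",[577,-170,60])[0].astype(int); c=im[u[1]-60:u[1]+60,u[0]-80:u[0]+80]
v=proj("top",[577,-170,60])[0].astype(int); e=it[v[1]-60:v[1]+60,v[0]-80:v[0]+80]
cv2.imwrite("pics/c7.png",np.hstack([cv2.resize(c,(400,300),interpolation=3),cv2.resize(e,(400,300),interpolation=3)]))
E
```

```text
time: 18.25
tool_pos: [580.3, -193.0, 49.8]
tcp_rot: [-180.0, -0.0, 1.9]
ft_force: [0.2, -0.0, -0.9]
finger_gap: 24.4
window y 2459 [ 0.0000e+00  1.0000e-03 -1.2988e+01] x mid -0.23
top z 2684 [ 4.0000e-03  3.0000e-03 -4.5162e+01] x mid -0.23
top rect (array([-0.3, -0. ]), array([12.7, 25.4]), 0.6)
filter 4012 (array([ 577.7, -128.1]), array([50.3,  5.9]), 1.8)
lamp 0 [0. 0.] [0. 0.] 0.0
tcp [ 580.4 -193.    49.9] [ 1.80e+02 -1.00e-02  1.86e+00] t 18.3 gap 24.4 shift [ 0.7  0.  -0.9] turn 0.01
```

View pics/c7.png

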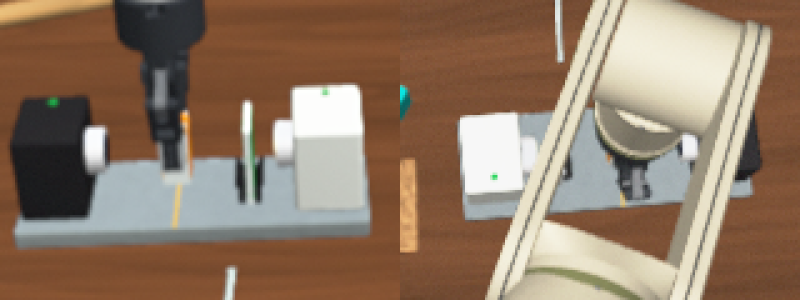

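Cell hangs level above the brass line between filter and sensor. I'll trim about 1 mm, let it settle and hand in.

```bash
python3 -m pendant '[[0,0.4,0,-0.9,0],[0,0,0,0,0],[0,0,0,0,0],[0,0,0,0,0],[0,0,0,0,0],[0,0,0,0,0],[0,0,0,0,0],[0,0,0,0,0],[0,0,0,0,0],[0,0,0,0,0]]'
python3 - <<'E'
from h import *
go(581.1,-193,50.8,1.85); print(r.sense()["ft_force"]); print(hand_in())
E
```

```text
time: 19.4
tool_pos: [580.7, -192.9, 50.7]
tcp_rot: [-180.0, 0.0, 1.9]
ft_force: [-0.5, 0.9, -1.1]
finger_gap: 24.9
tcp [ 580.7 -192.9   50.7] [-180.      0.      1.86] t 19.4 gap 24.9 shift [ 0.4  0.1 -0.1] turn 0.01
[-0.4602933   0.94556322 -1.05312813]
the job is handed in; nothing more can be done
None
```

I handed the job in at 19.4 s: the green filter is loaded in the slot, and the amber standard is held still in the light path above the brass line. `hand_in` gives no verdict.

- **Green filter:** I gripped it by its narrow side edges and lowered it until it touched the slot floor with 12 N. After release its top measured 93.0 mm, as expected for fully seated. It stands upright, about 1.3 mm from the slot centre along x by the wrist camera and about 1 mm by the top camera.
- **Amber standard:** I gripped it by its frosted sides at a 24.9 mm opening. Its centre is at about z = 65 mm, it is level, and it is turned 1.9° against 1.75–1.9° measured for the checker. The wrist force was about 1.5 N, so I saw no sign of contact with anything else.
- **Cameras disagreed:** the wrist and top cameras put the checker about 1–3 mm apart. I mostly followed the wrist camera, which measured the held part and the checker together, so the amber standard may be off by 1–2 mm along the beam.

I didn't touch the blue filter, the violet standard, the look-alikes or the bystanders.

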